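# Centre a wobbly connector on the photo stand and fire the shutter

## Robot

A 7-joint arm with a two-finger parallel gripper is mounted at the origin on the work surface. World frame = base frame: x ahead of the robot, y to its left, z up, the work surface at z = 0. Lengths are in m, angles in rad, forces in N, time in s.
With the tool pointing down it reaches from about 0.425 to 0.875 m from the base axis. Payload 4.7 kg.
Tool frame: the origin (TCP) lies on the centre line of the jaws, within the pads' length; the fingertips stand 19 mm ahead of it and the grasp point (between the pads) is the TCP (ctrl.nose_length is the distance from the TCP to the fingertips, in m); z points along the fingers, x is the direction in which the jaws open and shut, and the axes are right-handed (so a half turn about z gives the same grasp; the last joint's range is limited). The gripper opens to 87 mm and grips with 3 to 60 N. Pads are 19 mm wide; open, the fingers measure 117 mm over their backs; the gripper's body (75 mm by 190 mm) begins 51 mm behind the grasp point.
Start: joints at [-1.087, 0.321, -0.07, 1.45, 0.023, 1.371, -0.057], TCP at [0.294, 0.58, 0.242] pointing down, gripper open.
Joint ranges: [-2.86, 2.86], [-0.3, 2.09], [-1.38, 1.24], [0.06, 2.45], [-1.56, 4.7], [0.09, 2.05], [-2.69, 2.69]. Speed limits (rad/s): [2.57, 2.57, 3.14, 3.14, 3.14, 3.14, 3.14].

## Interface

Orientations are given as a rotation vector (axis times angle).
In Python, from bench import ctrl gives the robot as it stands. The module is installed in compiled form; this text tells all that it offers.
- The arm moves only by the shell command python3 -m crank 'ROWS' [OPENING] [FORCE]. ROWS is a JSON object of lists of equal length, an entry for each row: "dp": the shift along the tool's x, y, z in cm, a list of three; "delta_rot": the turn, a rotation vector about the tool's x, y, z in rad, a list of three. In form: {"dp": [[x, y, z], ...], "delta_rot": [[rx, ry, rz], ...]}. A call has exactly 8 rows; each row shifts and turns the commanded pose from where the row before left it, along the tool's axes as they then stand; what a row does not reach is not made up. A row lasts 1/10 s, in which the tool goes at most 50 mm and 8.59 degrees, less where a joint would pass 70% of its speed; a pose out of reach is approached as far as the arm can. A call with a gripper value outside its range is refused whole. OPENING is the finger opening in cm, from 0 to 8.7, set as the call begins (- or left out, the last holds). The fingers move at their own pace and stop on an object; FORCE is the grip in N (left out, the last holds). Time passes only in rows, so rows that do not move let the fingers close, or fill a call up. It gives the time, the measured TCP pose, the force and the opening at its end, in the units of the state.
- ctrl.get_state(): the state, without advancing time (a new reading comes with each control period).
- ctrl.get_image(name): name is "scene" or "top"; returns the picture (420x560x3 uint8, blue, green, red); there is no depth.
- ctrl.camera_info(name): a dict with "camera_matrix" (3x3 intrinsics, pixels), "xyz" and "orientation" of the camera in the world. Camera axes: x right, y down, z forward; pixel columns grow to the right and rows downward; lengths in m; the calibration is good to about 2 mm. A picture is of the moment at which its call begins. camera_info takes no time and is no camera call.
- ctrl.close_job(): hands the job in, once; it reports no verdict.
The state is a dict: "time": time; "joint_positions": joint angles; "qd": joint speeds; "joint_torque": joint torques, N m; "position": TCP position; "tool_rot": TCP orientation; "ft_force": force on the tool from outside, world axes, zero at the start; "torque": the same for the moment, N m; "grip_width": opening from 0.0 (shut) to 1.0 (fully open).
Only numpy, scipy, OpenCV 4.12 (cv2) and the standard library are available. Lean on these libraries where they do the work, as an engineer would, in place of code of your own. Each camera call takes 0.05 s, during which the arm holds its last target.

## Task

The round cream connector with the blue cap stands off-centre on the small black stage of the photo stand. With light taps of the fingertips, without gripping or lifting it or knocking it over, centre it so that its whole flange lies inside the white ring, and leave it standing free. Only then press the red shutter button fully down and let go, and leave the other parts on the bench alone.

Things in the scene. Friction and masses are not known exactly. Their poses are not given: they have to be found in the camera images.
- connector: Loose round plastic connector on end, 52 mm tall, about 80 g. Origin: centre of its underside; z up its axis. Diameters: cream foot 24 mm to height 4, cream flange 40 mm from 4 to 14, cream body 28 mm from 14 to 38, blue cap 30 mm from 38 to 52 mm (short pins above). Pushed low, on the flange, it slides; pushed high it tips. Starts 12 to 19 mm off the stage centre, in any direction.
- stage_center (a point): Centre of the stage's top face, where the connector must stand. Stage: flat black disc 72 mm in diameter, 10 mm thick, top 60 mm above the bench, with a white ring of 52 mm inner and 60 mm outer diameter about its centre. Below: column 32 mm, round foot 92 mm in diameter, 10 mm high. Bolted down; its place on the bench varies.
- button (a joint): Red push button of the shutter box: metres pressed, 0 released, 0.006 fully down. Spring loaded, 1.5 N at the start of its travel, about 5 N fully down; counts as pressed beyond 0.005.
- button_top (a point): Centre of the top of the red button, 32 mm in diameter, pressed straight down; released, it is 56 mm above the bench and 10 mm above its black collar (48 mm in diameter). It sits in the middle of a grey shutter box, 90 x 80 mm and 34 mm high, bolted to the bench. The box and the photo stand may trade sides of the bench.
- relay: Bystander: loose black relay, 28 x 28 x 30 mm with two flat pins on top to 42 mm; origin at the centre of its underside.
- grey_plug: Bystander: loose grey plug housing, 42 x 34 x 24 mm; origin at the centre of its underside.
- blue_plug: Bystander: loose blue plug housing, 30 x 26 x 18 mm; origin at the centre of its underside.
- cream_plug: Bystander: loose cream rectangular plug housing, 36 x 30 x 20 mm; origin at the centre of its underside.
- black_plug: Bystander: loose large black plug housing, 75 x 50 x 36 mm; origin at the centre of its underside.
- screwdriver: Bystander: loose screwdriver lying flat at the right side of the bench, handle towards its own -x; origin on its underside.
Not all that is in view belongs to the job. Leave any pink look-alike of the connector alone.

How it is judged:
On the way, in this order (a step that is already met when the one before it is completed fails the run):
1. the connector stands free, upright and at rest, its flange inside the white ring (within 6 mm of centre) (horizontal distance between connector and stage_center below 0.006 m and angle between connector's own z axis and vertical below 0.06 rad and linear speed of connector below 0.01 m/s and z of connector in the frame of stage_center between -0.003 and 0.003 m and contact force between the fingers and connector below 0.05 N), for 0.4 s.
2. the red button is pressed fully down (value of joint button above 0.005 m), for 0.05 s.
At the end, for the whole second after the job is handed in: The connector stands upright (within 0.06 rad) and at rest on the stage, its axis within 6 mm of the stage centre; the button has been pressed beyond 5 mm after that and is released; every bystander is within 20 mm of where it began (horizontal distance between connector and stage_center below 0.006 m and angle between connector's own z axis and vertical below 0.06 rad and linear speed of connector below 0.01 m/s and z of connector in the frame of stage_center between -0.003 and 0.003 m and value of joint button below 0.002 m and distance of each of relay, grey_plug, blue_plug, cream_plug, black_plug, screwdriver from where it was at the start of the episode below 0.02 m); the robot touches nothing.
It fails at once if the connector is lifted (its underside centre more than 8 mm above the stage) (z of connector in the frame of stage_center above 0.008 m).
It fails at once if the connector is knocked over (tilt above 0.35 rad) or off the stage (angle between connector's own z axis and vertical above 0.35 rad or z of connector in the frame of stage_center below -0.008 m).
It fails at once if the connector is struck hard or gripped (fingers or arm press on it with more than 12 N) (contact force between any of the fingers, the arm and connector above 12 N).
It fails at once if the button is pressed while the connector is off centre by more than 7 mm (value of joint button above 0.003 m and horizontal distance between connector and stage_center above 0.007 m).
It fails at once if another part on the bench is disturbed (moved more than 20 mm) (distance of any of relay, grey_plug, blue_plug, cream_plug, black_plug, screwdriver from where it was at the start of the episode above 0.02 m).
It also fails if it takes over 54 s, if anything falls off the work surface, if the arm or the gripper's body presses on something with over 40 N, if the wrist force passes 120 N, or if a joint passes its speed limit or range.

## Working session

There is one attempt and no reset: what is moved stays moved. The work goes in short steps, Python scripts to look and compute and a shell command to move; the robot and the scene stay as the last step left them, time stands still between calls to the robot, and variables do not carry over. Pictures are saved under pics/ and viewed, and the job is handed in when it is done.

```bash
mkdir -p pics; python3 - <<'E'
from bench import ctrl
import cv2,numpy as np
np.set_printoptions(precision=4,suppress=True)
print({k:np.round(v,3) for k,v in ctrl.get_state().items()}, ctrl.nose_length)
for n in("scene","top"):
    cv2.imwrite(f"pics/{n}0.png",ctrl.get_image(n)); c=ctrl.camera_info(n); print(n,c)
E
```

```text
{'time': np.float64(0.0), 'joint_positions': array([-1.087,  0.322, -0.07 ,  1.452,  0.023,  1.371, -0.057]), 'qd': array([ 0.001, -0.001, -0.001,  0.001,  0.   , -0.001, -0.   ]), 'joint_torque': array([  0.   , -49.129,  -0.404, -31.253,  -0.064,   0.044,   0.   ]), 'position': array([0.294, 0.579, 0.24 ]), 'tool_rot': array([ 2.676,  1.643, -0.002]), 'ft_force': array([-0.254, -0.002,  0.53 ]), 'torque': array([-0.01 , -0.016, -0.007]), 'grip_width': np.float64(0.999)} 0.019
scene {'camera_matrix': array([[394.1844,   0.    , 282.844 ],
       [  0.    , 394.1844, 204.6526],
       [  0.    ,   0.    ,   1.    ]]), 'xyz': array([ 0.8473, -0.4513,  0.8357]), 'orientation': array([-2.4483, -0.7673,  0.2195])}
top {'camera_matrix': array([[541.2781,   0.    , 272.82  ],
       [  0.    , 541.2781, 199.3961],
       [  0.    ,   0.    ,   1.    ]]), 'xyz': array([0.2574, 0.0036, 1.6132]), 'orientation': array([-2.0091,  2.213 , -0.2305])}
```

View pics/scene0.png

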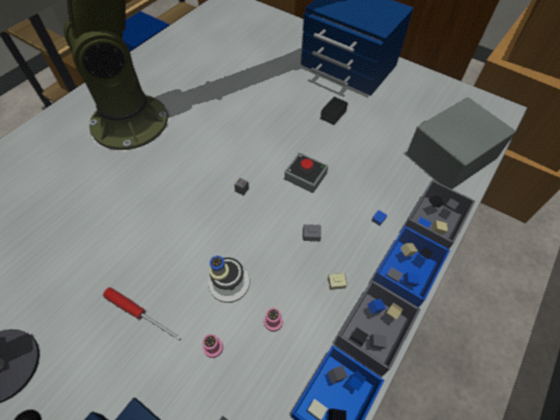

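View pics/top0.png

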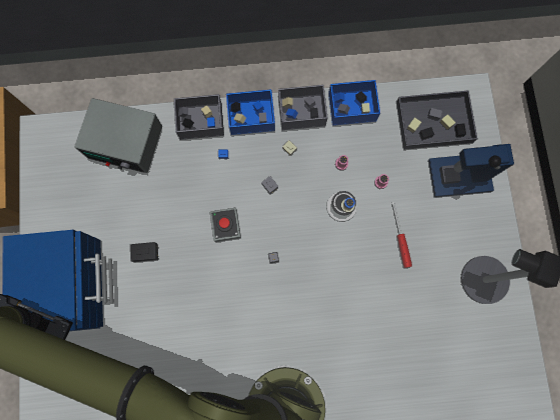

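The top view shows the stand at about (342,206) with the connector on it. The button is at (225,223), and two pink look-alikes are at (342,162) and (381,181). In the scene view the connector is at (218,267) and the button at (307,163). Next I'll zoom in.

```bash
python3 - <<'E'
import cv2,numpy as np
a=cv2.imread("pics/scene0.png")[240:310,195:265]; b=cv2.imread("pics/top0.png")[175:235,312:372]
a=cv2.resize(a,(400,400),interpolation=cv2.INTER_NEAREST);b=cv2.resize(b,(400,400),interpolation=cv2.INTER_NEAREST)
cv2.imwrite("pics/z0.png",np.hstack([a,b]))
E
```

```text
(no output)
```

View pics/z0.png

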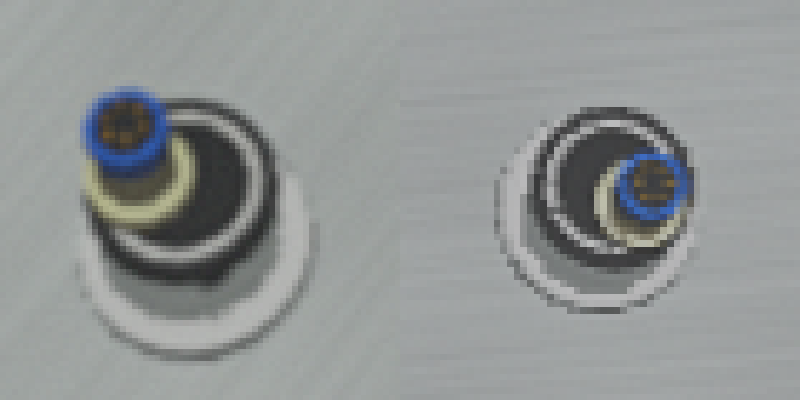

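```bash
cat > h.py <<'E'
import cv2,numpy as np,sys
from bench import ctrl
from scipy.spatial.transform import Rotation as R
from scipy.optimize import least_squares
np.set_printoptions(precision=4,suppress=True)
def cam(n):
    c=ctrl.camera_info(n); return c["camera_matrix"],np.array(c["xyz"]),R.from_rotvec(c["orientation"]).as_matrix()
def ray(n,uv,z):
    K,t,M=cam(n); uv=np.atleast_2d(uv).astype(float)
    d=(M@np.linalg.inv(K)@np.c_[uv,np.ones(len(uv))].T).T
    return (t+d*((z-t[2])/d[:,2])[:,None])[:,:2]
def proj(n,P):
    K,t,M=cam(n); q=K@(M.T@(np.array(P)-t)); return q[:2]/q[2]
def pix(mask): 
    v,u=np.nonzero(mask); return np.c_[u,v]
def circ(p,c0,r=None):
    if r: f=lambda x:np.hypot(p[:,0]-x[0],p[:,1]-x[1])-r
    else: f=lambda x:np.hypot(p[:,0]-x[0],p[:,1]-x[1])-x[2]
    s=least_squares(f,list(c0)+([] if r else [0.028]),loss='soft_l1',f_scale=0.001); return s.x, np.sqrt(np.mean(s.fun**2))
def blue_cap(n,im,near,rad=0.05):
    h=cv2.cvtColor(im,cv2.COLOR_BGR2HSV)
    m=((h[...,0]>95)&(h[...,0]<130)&(h[...,1]>110)&(h[...,2]>70)).astype(np.uint8)
    p=pix(m); w=ray(n,p,0.112); k=np.hypot(*(w-near).T)<rad
    return p[k],w[k]
E
python3 - <<'E'
from h import *
for n,g in(("scene",(230,272)),("top",(343,203))):
    im=cv2.imread(f"pics/{n}0.png"); h=cv2.cvtColor(im,cv2.COLOR_BGR2HSV)
    c=ray(n,g,0.06)[0]
    for it in range(4):
        p=pix((h[...,2]>105)&(h[...,1]<40)); w=ray(n,p,0.06); d=np.hypot(*(w-c).T)
        k=(d<.032)&(d>.023); x,e=circ(w[k],c,0.028); c=x[:2]
    x2,e2=circ(w[k],c); print(n,"ring",c,e,k.sum(),"free r",x2)
    p,w=blue_cap(n,im,c); 
    # cap: convex hull of top-level pixels
    print("blue",len(p),"centroid",p.mean(0),w.mean(0),"circ",cv2.minEnclosingCircle((w*1000).astype(np.float32)))
    m=(h[...,1]>150)&(((h[...,0]<8)|(h[...,0]>172)))
    p=pix(m); w=ray(n,p,0.056); 
    bg=ray(n,{"scene":(307,163),"top":(225,223)}[n],0.056)[0]
    k=np.hypot(*(w-bg).T)<0.03; print("button",w[k].mean(0),k.sum(), "enc",cv2.minEnclosingCircle((w[k]*1000).astype(np.float32)))
E
```

```text
scene ring [ 0.5664 -0.2217] 0.0024426959573212777 126 free r [ 0.5661 -0.2219  0.0284]
blue 94 centroid [217.1489 263.5319] [ 0.5506 -0.24  ] circ ((547.9783935546875, -239.01734924316406), 15.768352508544922)
button [0.534  0.1241] 91 enc ((534.188232421875, 123.9966812133789), 15.78293228149414)
top ring [ 0.5591 -0.2294] 0.0016855981351026077 82 free r [ 0.5591 -0.2296  0.0285]
blue 42 centroid [349.2381 202.619 ] [ 0.5469 -0.2367] circ ((548.53125, -236.8104705810547), 15.020277976989746)
button [0.5345 0.1258] 81 enc ((534.45703125, 125.74842834472656), 14.605868339538574)
```

```bash
cat > ov.py <<'E'
from h import *
def overlay(n,im,c,cc,out,S=8,win=35):
    o=proj(n,[*c,.06]).astype(int)-win
    z=cv2.resize(im[o[1]:o[1]+2*win,o[0]:o[0]+2*win],None,fx=S,fy=S,interpolation=cv2.INTER_NEAREST)
    def dr(x,r,zz,col):
        q=np.array([proj(n,[x[0]+r*np.cos(a),x[1]+r*np.sin(a),zz]) for a in np.linspace(0,6.283,60)])
        cv2.polylines(z,[((q-o+.5)*S).astype(np.int32)],True,col,1)
    dr(c,.026,.06,(0,255,0));dr(c,.030,.06,(0,255,0));dr(c,.036,.06,(255,0,255))
    if cc is not None: dr(cc,.015,.112,(0,255,255)); dr(cc,.02,.074,(0,0,255))
    return z
E
python3 - <<'E'
from ov import *
a=overlay("scene",cv2.imread("pics/scene0.png"),(0.5664,-.2217),(.549,-.239),0,6,32)
b=overlay("top",cv2.imread("pics/top0.png"),(.5591,-.2294),(.5485,-.237),0,6,32)
cv2.imwrite("pics/o1.png",np.hstack([a,b]))
E
```

```text
(no output)
```

View pics/o1.png

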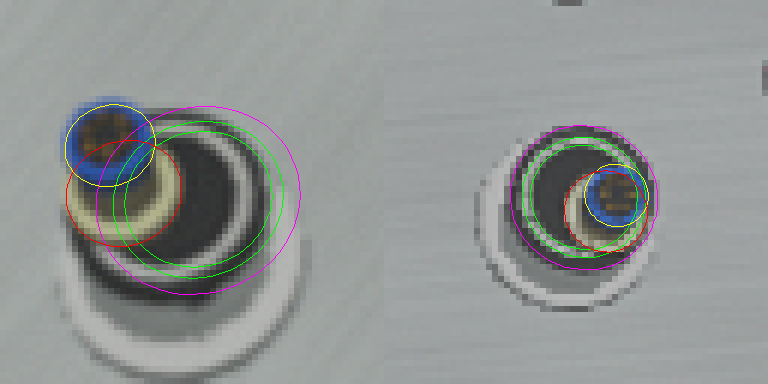

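The top fit matches the ring. The scene fit is shifted because bench pixels got in, so I'll refit it starting from the top result.

```bash
python3 - <<'E'
from ov import *
n="scene"; im=cv2.imread("pics/scene0.png"); h=cv2.cvtColor(im,cv2.COLOR_BGR2HSV)
c=np.array([.5585,-.2290])
for it in range(5):
    p=pix((h[...,2]>105)&(h[...,1]<40)); w=ray(n,p,0.06); d=np.hypot(*(w-c).T)
    k=(d<.0315); x,e=circ(w[k],c,0.028); c=x[:2]; print(c,e,k.sum())
# cap top: minEnclosing of the cap-top plane pixels; upper rim only
p,w=blue_cap(n,im,c)
a=overlay("scene",im,c,(.5475,-.238),0,6,32)
b=overlay("top",cv2.imread("pics/top0.png"),(.5591,-.2294),(.5475,-.238),0,6,32)
cv2.imwrite("pics/o2.png",np.hstack([a,b]))
E
```

```text
[ 0.5573 -0.2288] 0.001727390361800484 149
[ 0.5573 -0.2288] 0.001735423176949769 150
[ 0.5573 -0.2288] 0.001735423176949769 150
[ 0.5573 -0.2288] 0.001735423176949769 150
[ 0.5573 -0.2288] 0.001735423176949769 150
```

View pics/o2.png

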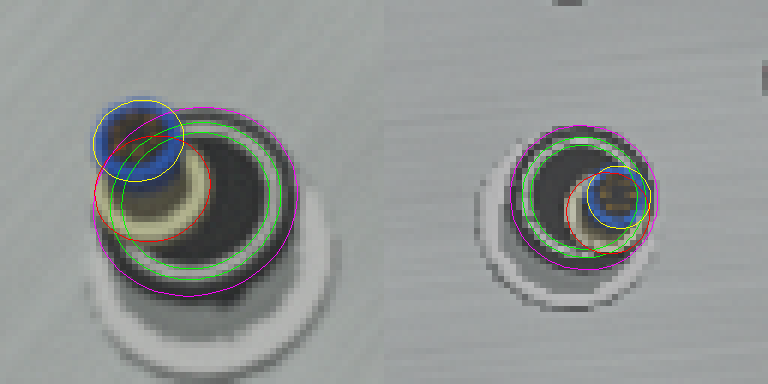

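Averaging both views, the stage centre is about (0.558, -0.229) and the connector about (0.5475, -0.238), so it is roughly 14 mm off. The push direction is yaw +40°. I'll straddle the connector with open jaws, tool x along 40°, and nudge the flange with the rear pad.

```bash
python3 -m crank '{"dp":[[0,0,0],[0,0,0],[0,0,0],[-1.6,3.9,0],[-1.6,3.9,0],[-1.6,3.9,0],[-1.6,3.9,0],[-1.6,3.9,0]],"delta_rot":[[0,0,0.134],[0,0,0.134],[0,0,0.135],[0,0,0],[0,0,0],[0,0,0],[0,0,0],[0,0,0]]}' 8.7 5
python3 -m crank '{"dp":[[-1.6,3.9,0],[-1.6,3.9,0],[-1.6,3.9,0],[-1.6,3.9,0],[-1.6,3.9,0],[-1.6,3.9,0],[-1.6,3.9,0],[-1.6,3.9,0]],"delta_rot":[[0,0,0],[0,0,0],[0,0,0],[0,0,0],[0,0,0],[0,0,0],[0,0,0],[0,0,0]]}'
```

```text
time: 0.9
position: [0.3585, 0.3768, 0.2411]
tool_rot: [2.952, 1.074, -0.001]
ft_force: [0.1, 0.1, 0.8]
grip_width: 1.002
time: 1.7
position: [0.4608, 0.0557, 0.2414]
tool_rot: [-2.952, -1.074, -0.0]
ft_force: [-0.1, 0.1, -0.1]
grip_width: 0.999
```

```bash
python3 -m crank '{"dp":[[-1.75,4,0],[-1.75,4,0],[-1.75,4,0],[-1.75,4,0],[-1.75,4,0],[-1.75,4,0],[-1.75,4.1,0],[0,0,0]],"delta_rot":[[0,0,0],[0,0,0],[0,0,0],[0,0,0],[0,0,0],[0,0,0],[0,0,0],[0,0,0]]}'
python3 - <<'E'
from ov import *
im=[ctrl.get_image(n) for n in("scene","top")]
for n,i in zip(("scene","top"),im): cv2.imwrite(f"pics/{n}1.png",i)
s=ctrl.get_state(); p=s["position"]; M=R.from_rotvec(s["tool_rot"]).as_matrix(); print(p,M)
out=[]
for n,i in zip(("scene","top"),im):
    q=proj(n,p+M[:,2]*.019).astype(int); z=i.copy()
    for sx in(-.0435,.0435):
        u=proj(n,p+M[:,2]*.019+M[:,0]*sx); cv2.circle(z,tuple(u.astype(int)),1,(0,0,255),-1)
    z=z[max(0,q[1]-60):q[1]+60,q[0]-60:q[0]+60]; out.append(cv2.resize(z,(400,400)))
cv2.imwrite("pics/o3.png",np.hstack(out))
E
```

```text
time: 2.5
position: [0.5464, -0.2438, 0.2408]
tool_rot: [2.953, 1.059, -0.006]
ft_force: [-0.0, 0.2, 0.6]
grip_width: 1.0
[ 0.5469 -0.2375  0.2407] [[ 0.7679  0.6406 -0.0019]
 [ 0.6406 -0.7679 -0.0003]
 [-0.0016 -0.001  -1.    ]]
```

View pics/o3.png

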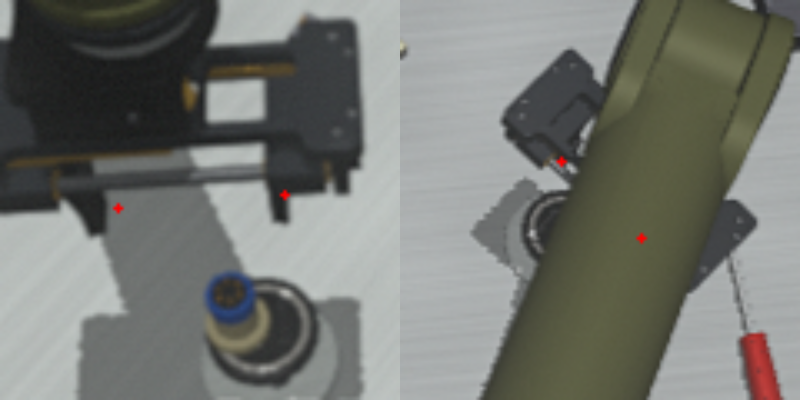

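The arm was still settling when that picture was taken (y -0.244, then -0.2375). I'll look again to check tip projection, since that depends on the calibration.

```bash
cat > tip.py <<'E'
from ov import *
def tipview(out,S=5,h=60,w=80):
    s=ctrl.get_state(); i=ctrl.get_image("scene"); p=s["position"]; M=R.from_rotvec(s["tool_rot"]).as_matrix(); print(s["time"],p,np.round(s["ft_force"],2),s["grip_width"])
    n="scene"; q=proj(n,p+M[:,2]*.019).astype(int); z=cv2.resize(i,None,fx=S,fy=S,interpolation=cv2.INTER_LINEAR)
    for sx in(-.0435,.0435):
        for sy in(-.0095,.0095):
            u=(proj(n,p+M[:,2]*.019+M[:,0]*sx+M[:,1]*sy)+.5)*S; cv2.circle(z,tuple(u.astype(int)),2,(0,0,255),-1)
    cv2.imwrite(out,z[max(0,q[1]-h)*S:(q[1]+h)*S,(q[0]-w)*S:(q[0]+w)*S])
    cv2.imwrite(out.replace(".png","_raw.png"),i)
E
python3 -c "
from tip import *
tipview('pics/t1.png')"
```

```text
2.6 [ 0.5469 -0.2375  0.2407] [0.07 0.48 0.21] 1.0008237916894345
```

View pics/t1.png

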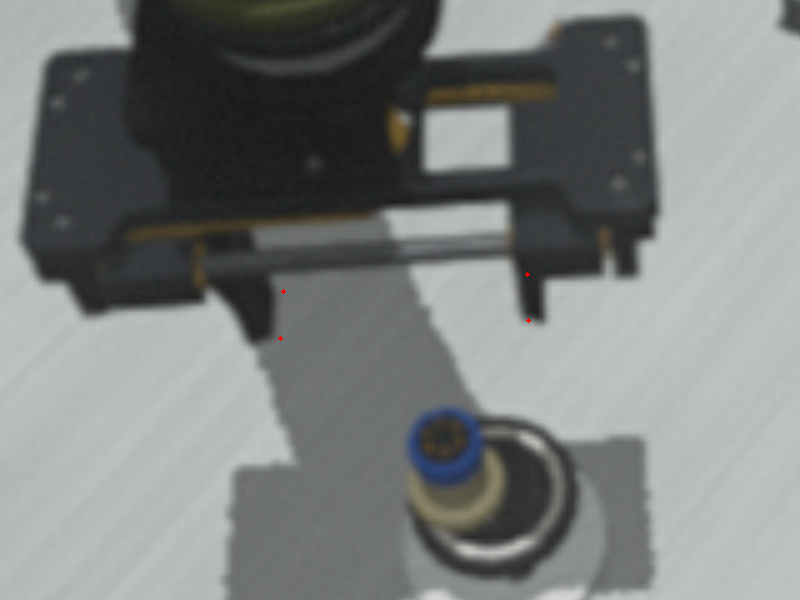

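Settled, the projected tips fall within about 1–2 px of the real ones. I'll descend around the connector.

```bash
python3 -m crank '{"dp":[[0,0,2],[0,0,3],[0,0,3],[0,0,3],[0,0,2],[0,0,1],[0,0,0.5],[0,0,0]],"delta_rot":[[0,0,0],[0,0,0],[0,0,0],[0,0,0],[0,0,0],[0,0,0],[0,0,0],[0,0,0]]}'
python3 -c "
from tip import *
tipview('pics/t2.png')"
```

```text
time: 3.45
position: [0.5478, -0.2357, 0.0968]
tool_rot: [-2.951, -1.076, -0.001]
ft_force: [0.6, 0.5, -0.4]
grip_width: 1.002
3.45 [ 0.5478 -0.2357  0.0968] [ 0.55  0.52 -0.42] 1.0018267572007755
```

View pics/t2.png

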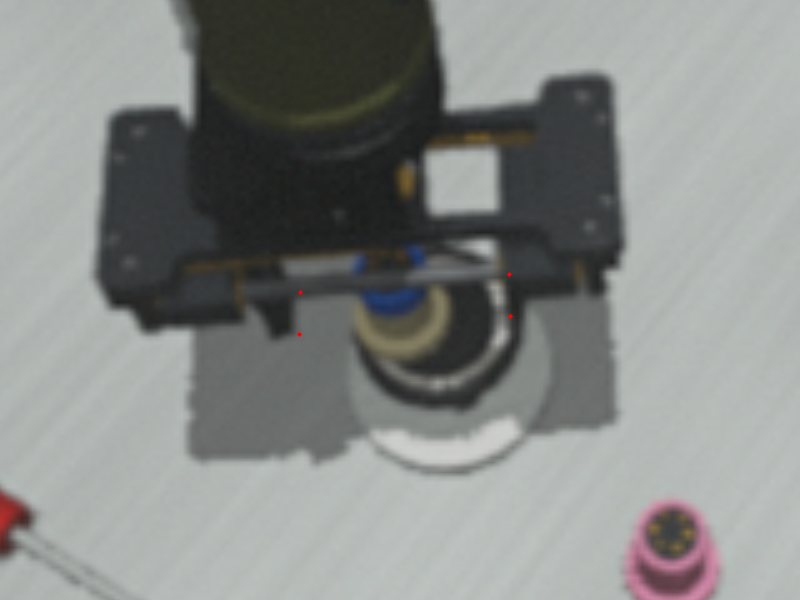

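```bash
python3 -m crank '{"dp":[[0,0,0.4],[0,0,0.4],[0,0,0.2],[0.3,0,0],[0.4,0,0],[0.4,0,0],[0.3,0,0],[0.1,0,0]],"delta_rot":[[0,0,0],[0,0,0],[0,0,0],[0,0,0],[0,0,0],[0,0,0],[0,0,0],[0,0,0]]}'
python3 -m crank '{"dp":[[0.15,0,0],[0.15,0,0],[0.15,0,0],[0.15,0,0],[0.15,0,0],[0.15,0,0],[0.15,0,0],[0,0,0]],"delta_rot":[[0,0,0],[0,0,0],[0,0,0],[0,0,0],[0,0,0],[0,0,0],[0,0,0],[0,0,0]]}'
python3 -c "
from tip import *
tipview('pics/t3.png')"
```

```text
time: 4.3
position: [0.5596, -0.2263, 0.0866]
tool_rot: [2.952, 1.076, 0.0]
ft_force: [0.1, -0.4, -0.0]
grip_width: 1.0
time: 5.1
position: [0.5671, -0.2201, 0.0865]
tool_rot: [-2.952, -1.075, 0.0]
ft_force: [0.2, -1.1, 0.2]
grip_width: 0.998
5.1 [ 0.5671 -0.2201  0.0865] [ 0.19 -1.09  0.2 ] 0.997831623236895
```

View pics/t3.png

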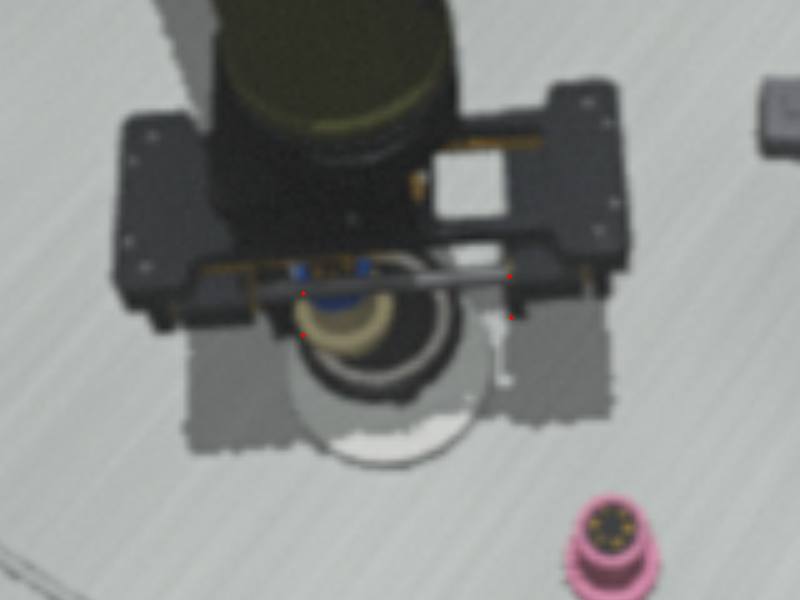

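```bash
python3 -m crank '{"dp":[[0.15,0,0],[0.15,0,0],[0.15,0,0],[0.15,0,0],[0.15,0,0],[0.1,0,0],[0,0,0],[0,0,0]],"delta_rot":[[0,0,0],[0,0,0],[0,0,0],[0,0,0],[0,0,0],[0,0,0],[0,0,0],[0,0,0]]}'
python3 -c "
from tip import *
tipview('pics/t4.png')
im=cv2.imread('pics/t4_raw.png')
cv2.imwrite('pics/o4.png',overlay('scene',im,(.5573,-.2288),(.5573,-.2288),0,8,32))"
```

```text
time: 5.95
position: [0.5738, -0.2145, 0.0866]
tool_rot: [-2.952, -1.075, -0.001]
ft_force: [0.0, -0.8, 1.0]
grip_width: 1.0
5.95 [ 0.5738 -0.2145  0.0866] [ 0.03 -0.82  1.03] 1.0001541137346337
```

View pics/o4.png

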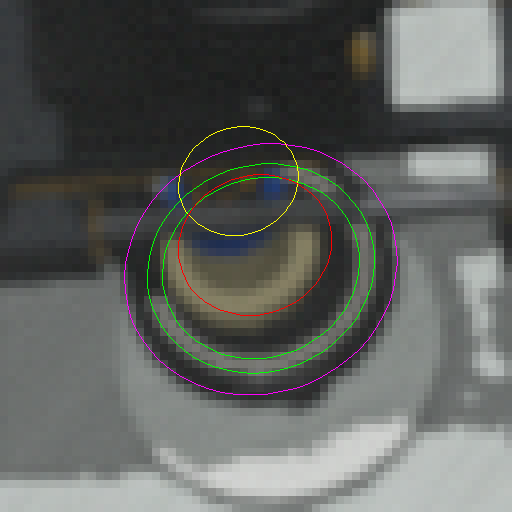

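```bash
python3 - <<'E'
from h import *
c=np.array([.5573,-.2288]); u=proj("scene",[*c,.074])
for d in((-1.25,1.25),(-1.25,.8),(-1,1.5)):
    e=ray("scene",u+d,.074)[0]-c; print(d,e*1000, "need tool x,y mm:",-(e@[.766,.643])*1000,-(e@[.643,-.766])*1000)
E
```

```text
(-1.25, 1.25) [-0.3402 -3.6933] need tool x,y mm: 2.635359739945429 -2.610289652529473
(-1.25, 0.8) [-0.9885 -2.9027] need tool x,y mm: 2.62360762904912 -1.5879025049400923
(-1, 1.5) [ 0.4472 -3.8338] need tool x,y mm: 2.122554835000806 -3.224222156186701
```

About 2.5 mm remains along the push direction. I'll nudge that, back off, lift clear and re-measure.

```bash
python3 -m crank '{"dp":[[0.1,0,0],[0.1,0,0],[0.07,0,0],[0,0,0],[-0.2,0,0],[-0.4,0,0],[-0.4,0,0],[-0.5,0,0]],"delta_rot":[[0,0,0],[0,0,0],[0,0,0],[0,0,0],[0,0,0],[0,0,0],[0,0,0],[0,0,0]]}'
python3 -m crank '{"dp":[[-0.4,0,0],[-0.2,0,0],[0,0,-2],[0,0,-3],[0,0,-4],[0,0,-4],[0,0,-2],[0,0,0]],"delta_rot":[[0,0,0],[0,0,0],[0,0,0],[0,0,0],[0,0,0],[0,0,0],[0,0,0],[0,0,0]]}'
python3 -c "
from tip import *
tipview('pics/t5.png')
im=cv2.imread('pics/t5_raw.png'); n='scene'; h=cv2.cvtColor(im,cv2.COLOR_BGR2HSV)
c=np.array([.5573,-.2288])
for it in range(5):
    p=pix((h[...,2]>95)&(h[...,1]<40)); w=ray(n,p,0.06); d=np.hypot(*(w-c).T)
    k=(d<.0315)&(d>.022); x,e=circ(w[k],c,0.028); c=x[:2]
print(c,e,k.sum())
cv2.imwrite('pics/o5.png',overlay('scene',im,c,c,0,8,32))"
```

```text
time: 6.8
position: [0.5639, -0.2228, 0.0866]
tool_rot: [-2.952, -1.074, -0.0]
ft_force: [0.6, -0.2, -0.7]
grip_width: 1.001
time: 7.6
position: [0.5612, -0.2275, 0.2404]
tool_rot: [2.949, 1.073, 0.009]
ft_force: [-0.1, 0.7, -0.3]
grip_width: 1.003
7.6 [ 0.5612 -0.2275  0.2404] [-0.09  0.68 -0.26] 1.0026170509291812
[ 0.5574 -0.2287] 0.0016736052379981291 152
```

View pics/o5.png

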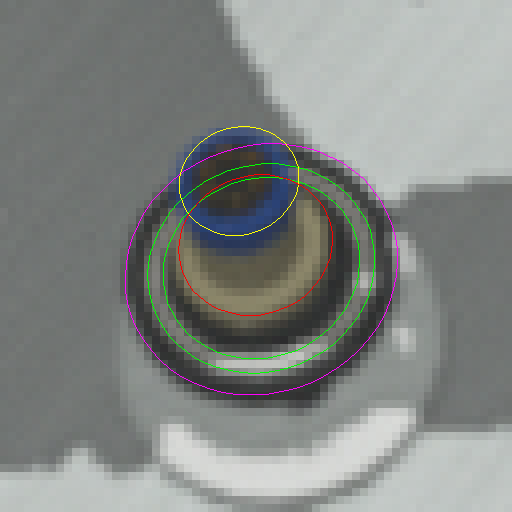

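The cap and flange circles agree within about 1 px; the excess at the lower flange edge is just its side face. Moving over to the button also frees the top camera's view, so I can confirm before pressing.

```bash
python3 -m crank '{"dp":[[2.58,-3.6,0],[2.58,-3.6,0],[2.58,-3.6,0],[2.58,-3.6,0],[2.58,-3.6,0],[2.58,-3.6,0],[2.58,-3.6,0],[2.58,-3.6,0]],"delta_rot":[[0,0,0],[0,0,0],[0,0,0],[0,0,0],[0,0,0],[0,0,0],[0,0,0],[0,0,0]]}' 0 10
python3 -m crank '{"dp":[[0,0,0],[0,0,0],[0,0,0],[0,0,0],[0,0,0],[0,0,0],[0,0,0],[0,0,0]],"delta_rot":[[0,0,0],[0,0,0],[0,0,0],[0,0,0],[0,0,0],[0,0,0],[0,0,0],[0,0,0]]}'
python3 - <<'E'
from ov import *
im={n:ctrl.get_image(n) for n in("scene","top")}; out=[]
for n,c0 in(("scene",(.5573,-.2288)),("top",(.5591,-.2294))):
    cv2.imwrite(f"pics/{n}6.png",im[n]); h=cv2.cvtColor(im[n],cv2.COLOR_BGR2HSV); c=np.array(c0)
    for it in range(5):
        p=pix((h[...,2]>105)&(h[...,1]<40)); w=ray(n,p,0.06); d=np.hypot(*(w-c).T)
        k=(d<.0315)&(d>.024); x,e=circ(w[k],c,0.028); c=x[:2]
    p,w=blue_cap(n,im[n],c,.03); print(n,c,e,k.sum(),"cap enc",cv2.minEnclosingCircle(((w-c)*1000).astype(np.float32)))
    out.append(overlay(n,im[n],c,c,0,6,32))
cv2.imwrite("pics/o6.png",np.hstack(out)); print(ctrl.get_state()["position"],ctrl.get_state()["grip_width"])
E
```

```text
time: 8.45
position: [0.5311, 0.1285, 0.2348]
tool_rot: [-2.952, -1.075, 0.004]
ft_force: [0.7, -1.1, -0.1]
grip_width: 0.356
time: 9.25
position: [0.5327, 0.1267, 0.2367]
tool_rot: [-2.952, -1.074, -0.0]
ft_force: [0.1, 0.0, -0.3]
grip_width: 0.007
scene [ 0.5573 -0.2289] 0.0017804677381060626 182 cap enc ((0.5917632579803467, -2.831108331680298), 15.437872886657715)
top [ 0.5596 -0.2289] 0.0016473926683917785 102 cap enc ((-2.379418134689331, 0.2195403128862381), 14.951128959655762)
[0.5326 0.1268 0.2366] 0.006236492627415116
```

View pics/o6.png

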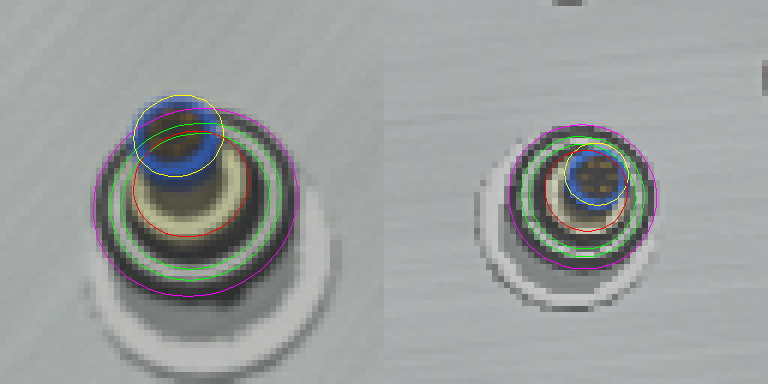

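View pics/scene6.png

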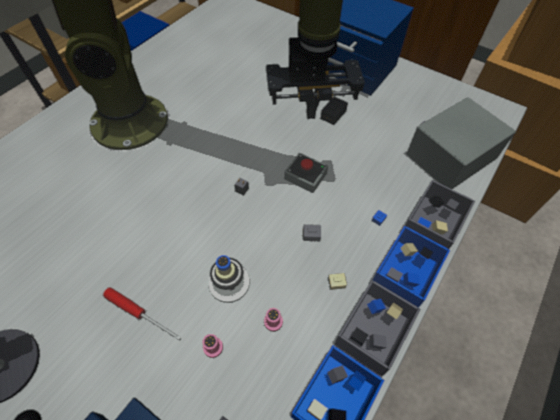

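Both views agree: there is a dark gap all round between flange and ring, and the remaining offset is about 1–2 mm. The bystanders haven't moved. The jaws are closed above the button, so I'll go down and press.

```bash
python3 -m crank '{"dp":[[0,0.25,2],[0,0,3],[0,0,3],[0,0,3],[0,0,2.5],[0,0,1.4],[0,0,0.7],[0,0,0]],"delta_rot":[[0,0,0],[0,0,0],[0,0,0],[0,0,0],[0,0,0],[0,0,0],[0,0,0],[0,0,0]]}'
python3 -c "
from tip import *
tipview('pics/t7.png')"
```

```text
time: 10.15
position: [0.5341, 0.1249, 0.0803]
tool_rot: [2.952, 1.074, -0.001]
ft_force: [0.4, -0.3, 0.4]
grip_width: 0.005
10.15 [0.5341 0.1249 0.0803] [ 0.44 -0.28  0.43] 0.004796928371595682
```

View pics/t7.png

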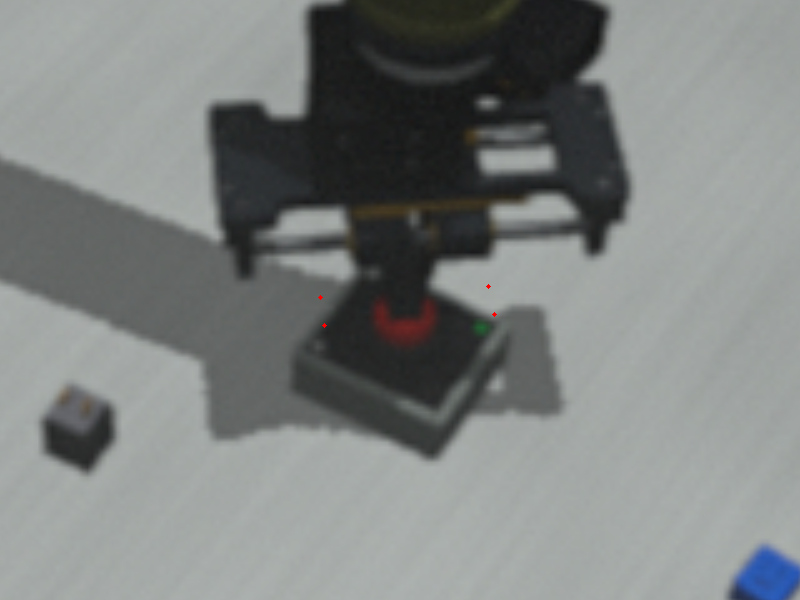

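The closed tips are over the red button at about (405,310), with about 5 mm to go. Next is a slow press.

```bash
python3 -m crank '{"dp":[[0,0,0.2],[0,0,0.2],[0,0,0.15],[0,0,0.15],[0,0,0.15],[0,0,0.15],[0,0,0.1],[0,0,0]],"delta_rot":[[0,0,0],[0,0,0],[0,0,0],[0,0,0],[0,0,0],[0,0,0],[0,0,0],[0,0,0]]}'
```

```text
time: 11.0
position: [0.5346, 0.1251, 0.0699]
tool_rot: [-2.952, -1.074, -0.002]
ft_force: [-0.0, -0.3, 4.7]
grip_width: 0.004
```

```bash
python3 -m crank '{"dp":[[0,0,0.05],[0,0,0.05],[0,0,0.05],[0,0,0],[0,0,0],[0,0,0],[0,0,0],[0,0,0]],"delta_rot":[[0,0,0],[0,0,0],[0,0,0],[0,0,0],[0,0,0],[0,0,0],[0,0,0],[0,0,0]]}'
```

```text
time: 11.8
position: [0.5346, 0.1251, 0.0693]
tool_rot: [-2.952, -1.074, -0.001]
ft_force: [-2.8, -0.3, 10.5]
grip_width: 0.009
```

The force has risen past the spring's 5 N to 10.5 N and the travel has stopped, so the button is on its hard stop. I'll release and retreat upwards.

```bash
python3 -m crank '{"dp":[[0,0,-0.3],[0,0,-0.6],[0,0,-1.5],[0,0,-3],[0,0,-3],[0,0,-3],[0,0,-2],[0,0,-1]],"delta_rot":[[0,0,0],[0,0,0],[0,0,0],[0,0,0],[0,0,0],[0,0,0],[0,0,0],[0,0,0]]}'
python3 -m crank '{"dp":[[0,0,0],[0,0,0],[0,0,0],[0,0,0],[0,0,0],[0,0,0],[0,0,0],[0,0,0]],"delta_rot":[[0,0,0],[0,0,0],[0,0,0],[0,0,0],[0,0,0],[0,0,0],[0,0,0],[0,0,0]]}'
python3 - <<'E'
from ov import *
im={n:ctrl.get_image(n) for n in("scene","top")}; out=[]
for n,c0 in(("scene",(.5573,-.2289)),("top",(.5596,-.2289))):
    cv2.imwrite(f"pics/{n}8.png",im[n])
    d=cv2.absdiff(im[n],cv2.imread(f"pics/{n}6.png"))
    out.append(overlay(n,im[n],c0,c0,0,6,32))
cv2.imwrite("pics/o8.png",np.hstack(out)); 
i=im["scene"];h=cv2.cvtColor(i,cv2.COLOR_BGR2HSV)
for f in("pics/scene0.png","pics/scene8.png"):
    h=cv2.cvtColor(cv2.imread(f),cv2.COLOR_BGR2HSV); m=(h[...,1]>150)&((h[...,0]<8)|(h[...,0]>172)); p=pix(m); k=np.hypot(*(p-[307,163]).T)<15; print(f,"red button px",p[k].mean(0),k.sum())
print(ctrl.get_state()["position"],ctrl.get_state()["ft_force"])
E
```

```text
time: 12.6
position: [0.5348, 0.1248, 0.2145]
tool_rot: [-2.952, -1.074, -0.004]
ft_force: [0.9, -0.1, 0.3]
grip_width: 0.002
time: 13.4
position: [0.5342, 0.1249, 0.212]
tool_rot: [2.952, 1.074, -0.0]
ft_force: [0.2, 0.6, 0.5]
grip_width: 0.003
pics/scene0.png red button px [306.5495 163.2088] 91
pics/scene8.png red button px [306.5741 162.963 ] 54
[0.5342 0.1249 0.2121] [ 0.7425 -0.1167 -0.3702]
```

View pics/o8.png

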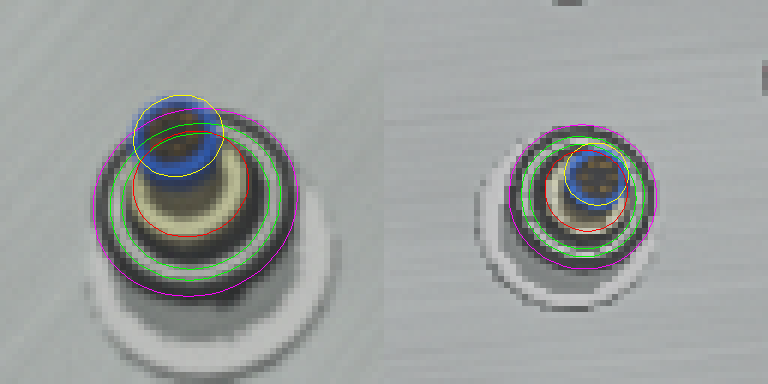

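View pics/scene8.png

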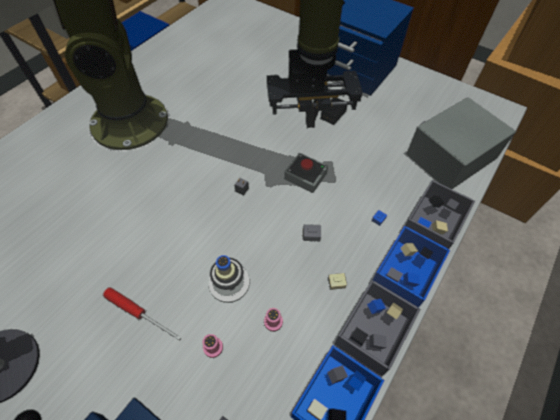

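The connector still stands centred, in scene at (224,265) and inside the ring in both views. The button centroid is back at its starting pixel; its red area reads smaller because it lies in the gripper's shadow. The bystanders haven't moved and the arm is clear, so I'll hand the job in.

```bash
python3 -c "
from bench import ctrl
print(ctrl.close_job())"
```

```text
the job is handed in; nothing more can be done
None
```

The connector now stands free inside the white ring, and the red button was pressed only after that and let go. I handed the job in at about 13.5 s; it gives no verdict.

- **Centring:** with the open jaws around the connector, I nudged its flange low with one pad, about 14 mm towards the centre. It was never gripped, lifted or tipped.
- **Connector check:** both cameras showed a dark gap all the way round between flange and ring, before and after pressing. I put the remaining offset at about 1–2 mm. The raw cap-outline fits gave 2–3 mm, in different directions in the two views, and one pixel is 2–3 mm. All of these are inside the 6 mm limit.
- **Button:** I pressed with closed fingertips until travel stopped. The wrist force read 10.5 N against about 5 N for the spring at full travel, so it was on its stop. After release its red centroid was back within 0.3 px of the start; its red area looked smaller because it was in the gripper's shadow.
- **Other parts:** by eye, the bystanders and the pink look-alikes had not moved in the last scene picture. The arm ended clear, about 0.14 m above the button.

Two readings disagreed along the way and were put right. My first fit of the ring in the scene view was about 10 mm off because bench pixels got in, so I refitted it. One tip check was also taken while the arm was still settling, so I repeated it.

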